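# Set the glazed window sample on its display plinth

### The job

Lift the straight window sample that has the piece of double glazing standing in it and set it down gently, upright, in the middle of the empty wooden plinth, its length square with the plinth's length, so that no edge hangs over and the border is even all round. Let go of it, and leave the other two window samples (the unglazed piece and the L-shaped corner) where they are.

Things in the scene. Friction and masses are not known exactly. Their poses are not given: they have to be found in the camera images.
- sample: glazed sample, loose, 0.3 to 0.65 kg: 100 mm (x) of white window profile, 64 mm wide (y), from 32 to 58 mm height 52 mm wide; along its middle stands firm double glazing, 24 mm thick (y), 96 mm long, 58 to 112 mm above the underside, clear with an aluminium strip on top and ends: lift it by this. Origin: centre of underside, z up. Its two ends are alike: half a turn makes no difference
- plinth: the empty display plinth: a plain light-wood block 150 mm long (x), 112 mm wide (y), 25 mm high, fixed to the desk. Origin: centre of its underside, on the desk; its flat top is 25 mm above. An identical plinth elsewhere carries the L-shaped corner sample
- offcut: bystander, loose: the unglazed sample, 100 mm (x) of the same white profile, 64 mm wide (y), 58 mm high, without glass. Origin: centre of the underside
- corner: bystander, loose: L-shaped window corner standing on the other plinth: white foot 120 mm long (x), 50 mm wide (y), 42 mm high, white post 42 by 50 mm at its -x end up to 120 mm, a stub of glazing in the corner. Origin: centre of the foot's underside, 25 mm above the desk; its top is 145 mm above the desk
There are look-alikes about, which are no part of the job. What is shaped like the sample but yellow is not meant.

How it is judged (in metres and radians):
On the way:
1. the glazed sample is lifted clear of the desk in the fingers (height (world z) of sample above 0.035 m and contact force between the fingers and sample above 1 N), for 0.2 s.
At the end, for the whole second after the job is handed in: The glazed sample rests upright, released, on the empty plinth: centre within 15 mm of the plinth's centre along and across, length within 10 degrees of the plinth's (either way round), nothing overhanging; the unglazed piece and the corner sample within 30 mm of where they began (x of sample in the frame of plinth between -0.015 and 0.015 m and y of sample in the frame of plinth between -0.015 and 0.015 m and z of sample in the frame of plinth between 0.022 and 0.028 m and angle between the x axis of sample and the x axis of plinth, either way round below 0.175 rad and angle between sample's own z axis and vertical below 0.06 rad and linear speed of sample below 0.02 m/s and contact force between the fingers and sample below 0.1 N and distance of each of offcut, corner from where it was at the start of the episode below 0.03 m); the robot touches nothing.
It fails at once if the glazed sample is dropped (falls freely from more than about 10 mm) or thrown (linear speed of sample above 0.45 m/s and contact force between the fingers and sample below 0.05 N).
It fails at once if the glazed sample is tipped over (angle between sample's own z axis and vertical above 0.7 rad).
It fails at once if the unglazed piece is moved away by more than 30 mm (distance of offcut from where it was at the start of the episode above 0.03 m).
It fails at once if the corner sample is moved away by more than 30 mm (distance of corner from where it was at the start of the episode above 0.03 m).
It also fails if it takes over 35 s, if anything falls off the work surface, if the arm or the gripper's body presses on something with over 40 N, if the wrist force passes 120 N, or if a joint passes its speed limit or range.

### The arm

A 6-joint arm with a two-finger parallel gripper is mounted at the origin on the work surface. World frame = base frame: x ahead of the robot, y to its left, z up, the work surface at z = 0. Lengths are in m, angles in degrees, forces in N, time in s.
With the tool pointing down it reaches from about 0.4 to 0.825 m from the base axis. Payload 7 kg.
Tool frame: the origin (TCP) lies at the very end of the fingers, on their centre line; the grasp point (between the pads) lies 19 mm behind it; y points along the fingers, x is the direction in which the jaws open and shut, and the axes are right-handed (so a half turn about y gives the same grasp; the last joint's range is limited). The gripper opens to 88 mm and grips with 3 to 60 N. Pads are 19 mm wide; open, the fingers measure 130 mm over their backs; the gripper's body (78 mm by 193 mm) begins 47 mm behind the grasp point.
Start: joints at [-49.326, 20.546, 0.682, 0, -70.136, -16.507], TCP at [0.276, -0.616, 0.188] pointing down, gripper open.
Joint ranges: [-176.03, 176.03], [-82.01, 121.73], [-58.28, 71.71], [-173.87, 95.51], [-174.79, -0.11], [-173.66, 173.66]. Speed limits (degrees/s): [136.94, 136.94, 172.46, 180, 180, 180].

### API

Orientations are given as [roll, pitch, yaw] about the fixed x, y, z axes, in that order (R = Rz(yaw) Ry(pitch) Rx(roll)).
In Python, from plant import ctrl gives the robot as it stands.
- The arm moves only by the shell command python3 -m crank 'ROWS'. ROWS is JSON, a list that holds one entry, the list of rows, each a list of 5 numbers: the closure, from -1 (fully open) to 1 (shut), then the shift along the tool's x, y, z in mm, then the turn about the tool's y in rad. In form: [[[claw, x, y, z, turn], ...]]. A call has 1 to 12 rows; each row is the pose to reach, as a shift and turn from the pose commanded when the call began, along the tool's axes at that moment; what a row does not reach only later rows make up. A row lasts 1/8 s, in which the tool goes at most 62.5 mm and 10.7 degrees, less where a joint would pass 70% of its speed; a pose out of reach is approached as far as the arm can. A call with a gripper value outside its range is refused whole. The fingers move at their own pace and stop on an object; the grip force is fixed at half the most. Time passes only in rows, so rows that repeat a pose let the fingers close. It gives the time, the measured TCP pose, the force and the opening at its end, in the units of the state.
- ctrl.get_obs(): the state, without advancing time (a new reading comes with each control period).
- ctrl.snapshot(name): name is "scene" or "top" or "wrist"; returns the picture (480x640x3 uint8, red, green, blue); there is no depth.
- ctrl.camera_model(name): a dict with "fx", "fy", "cx", "cy" (pixels), "origin" and "orientation" of the camera in the world; the wrist camera has in their place "hand_eye" (4x4, takes a point from camera to tool coordinates, whose origin is the TCP and whose axes are the tool frame's). Camera axes: x right, y down, z forward; pixel columns grow to the right and rows downward; lengths in m; the calibration is good to about 2 mm. A picture is of the moment at which its call begins: read the wrist's pose just before it. camera_model takes no time and is no camera call.
- ctrl.close_job(): hands the job in, once; it reports no verdict.
Trained networks look in the newest picture that a camera, given by its name, has taken for a name from the list of things; names that differ only in an ending like _2 or _b are one class to them, and where a whole thing is asked for, a point or a joint stands for the part that bears it (a point fixed in the world has none). Each returns a list of dicts, best first, with "confidence" (0 to 1); they miss things now and then, are a little off and sometimes report something else, mostly with a low value. They report only what shows in the picture. A call takes as long as a camera call. They do not tell look-alikes from the thing itself.
- ctrl.find_in(camera, name): "extent" ([left, top, width, height] in pixels, round what is visible of it).
The state is a dict: "clock": time; "joint_pos": joint angles; "qvel": joint speeds; "tau": joint torques, N m; "tool_pos": TCP position; "orientation": TCP orientation; "force": force on the tool from outside, world axes, zero at the start; "moment": the same for the moment, N m; "opening": finger opening in m.
Only numpy, scipy, OpenCV 4.12 (cv2) and the standard library are available. Lean on these libraries where they do the work, as an engineer would, in place of code of your own. Each camera call takes 0.05 s, during which the arm holds its last target.

## Working session

There is one attempt and no reset: what is moved stays moved. The work goes in short steps, Python scripts to look and compute and a shell command to move; the robot and the scene stay as the last step left them, time stands still between calls to the robot, and variables do not carry over. Pictures are saved under pics/ and viewed, and the job is handed in when it is done.

```bash
ls; mkdir -p pics
python3 - <<'E'
from plant import ctrl
import cv2
print(ctrl.get_obs())
for n in ("scene","top","wrist"):
    im=ctrl.snapshot(n); cv2.imwrite(f"pics/{n}0.png",im[:,:,::-1]); print(n,ctrl.camera_model(n))
    if n!="wrist":
        for o in("sample","plinth","offcut","corner"):
            print(o,ctrl.find_in(n,o))
E
```

```text
pics
{'clock': 0.0, 'joint_pos': array([-4.93260908e+01,  2.05897301e+01,  6.33626801e-01, -2.04981875e-02,
       -7.01369082e+01, -1.65072650e+01]), 'qvel': array([-0.07513122,  0.12069507,  0.0064467 ,  0.02276272, -0.03914216,
       -0.0385371 ]), 'tau': array([-1.19537628e-03, -5.82718670e+01,  2.93055439e+01,  6.99739069e+00,
        6.70002846e-03, -2.31056301e-04]), 'tool_pos': array([ 0.27608207, -0.61533872,  0.18663969]), 'orientation': array([-8.99920449e+01, -9.46535912e-02,  1.14159657e+02]), 'force': array([ 0.03690491,  0.68130793, -0.10651182]), 'moment': array([0.04060698, 0.01508509, 0.03564995]), 'opening': 0.087415907051266}
scene {'fx': 615.151044151196, 'fy': 615.151044151196, 'cx': 326.2976159052326, 'cy': 247.95527557671554, 'origin': array([ 1.29203493, -0.59419946,  1.06180509]), 'orientation': array([-133.6111947 ,   -0.70313028,   55.29407803])}
sample [{'extent': [356.5, 225.5, 48.6, 59.1], 'confidence': 0.91}, {'extent': [331.1, 175.5, 41.1, 52.8], 'confidence': 0.76}]
plinth [{'extent': [161.7, 303.8, 69.2, 71.8], 'confidence': 0.95}]
offcut [{'extent
[... 568 characters left out ...]
 213.4, 61.4, 70.7], 'confidence': 0.93}]
offcut [{'extent': [347.0, 159.4, 36.5, 46.5], 'confidence': 0.58}, {'extent': [256.5, 193.7, 38.3, 52.3], 'confidence': 0.42}]
corner [{'extent': [163.0, 199.4, 41.6, 56.6], 'confidence': 0.84}]
wrist {'fx': 343.02948883343925, 'fy': 343.02948883343925, 'cx': 320.5229446974553, 'cy': 243.3533657661027, 'hand_eye': array([[ 9.99999997e-01,  7.53287872e-05, -1.38940240e-05,
        -9.15044393e-05],
       [ 3.65819433e-05, -3.10289036e-01,  9.50642263e-01,
        -1.97647706e-01],
       [ 6.72995654e-05, -9.50642261e-01, -3.10289038e-01,
         8.47702456e-02],
       [ 0.00000000e+00,  0.00000000e+00,  0.00000000e+00,
         1.00000000e+00]])}
```

View pics/scene0.png

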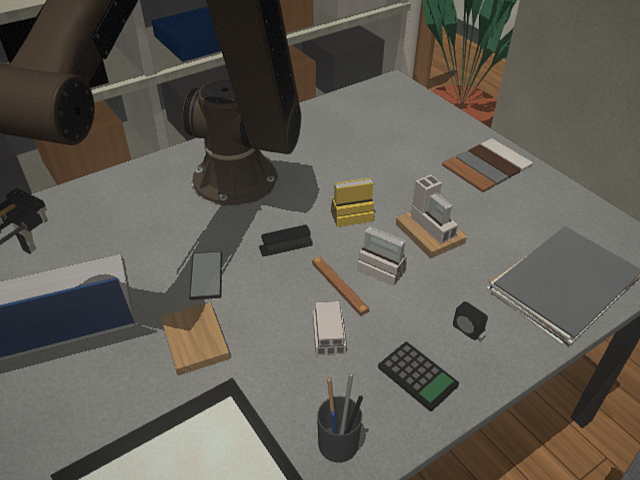

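View pics/top0.png

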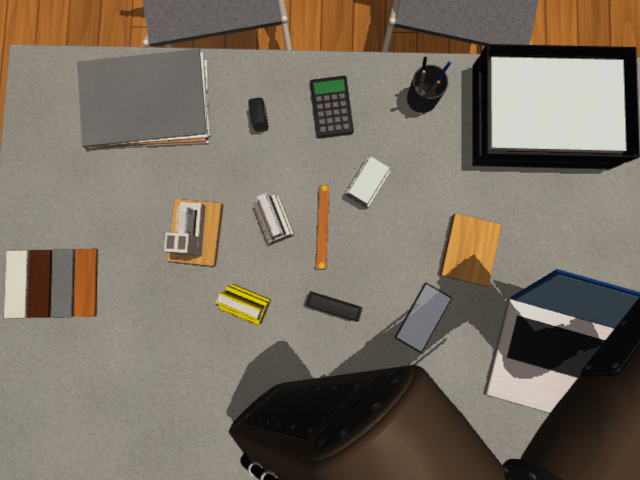

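Run:
```python
import cv2
a=cv2.imread("pics/top0.png")[140:340,140:340]
cv2.imwrite("pics/topA.png",cv2.resize(a,(600,600),interpolation=cv2.INTER_CUBIC))
a=cv2.imread("pics/top0.png")[190:310,400:540]
cv2.imwrite("pics/topB.png",cv2.resize(a,None,fx=5,fy=5,interpolation=cv2.INTER_CUBIC))
a=cv2.imread("pics/scene0.png")[160:310,300:480]
cv2.imwrite("pics/sceneA.png",cv2.resize(a,None,fx=4,fy=4,interpolation=cv2.INTER_CUBIC))
```

```text
(no output)
```

View pics/topA.png

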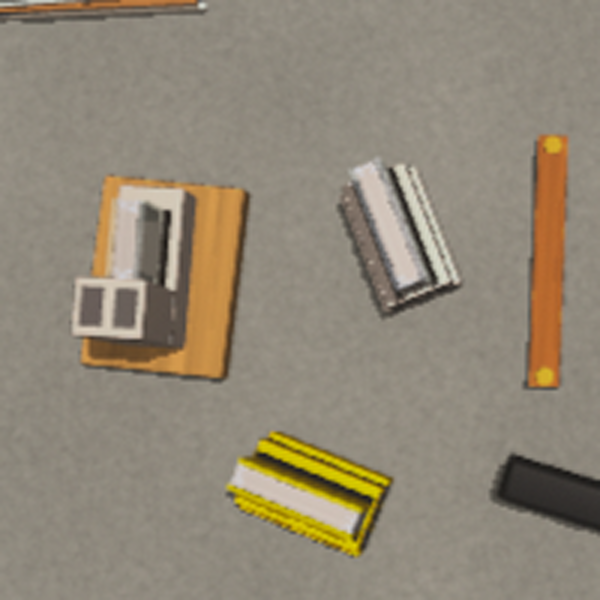

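View pics/topB.png

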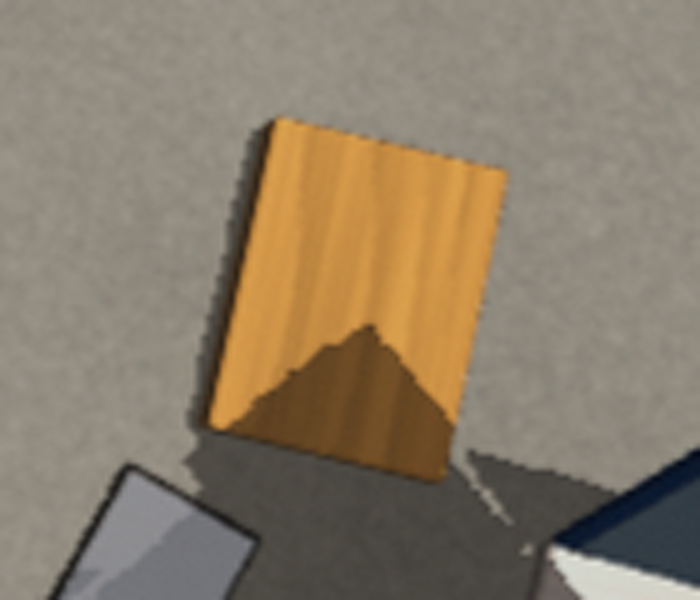

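View pics/sceneA.png

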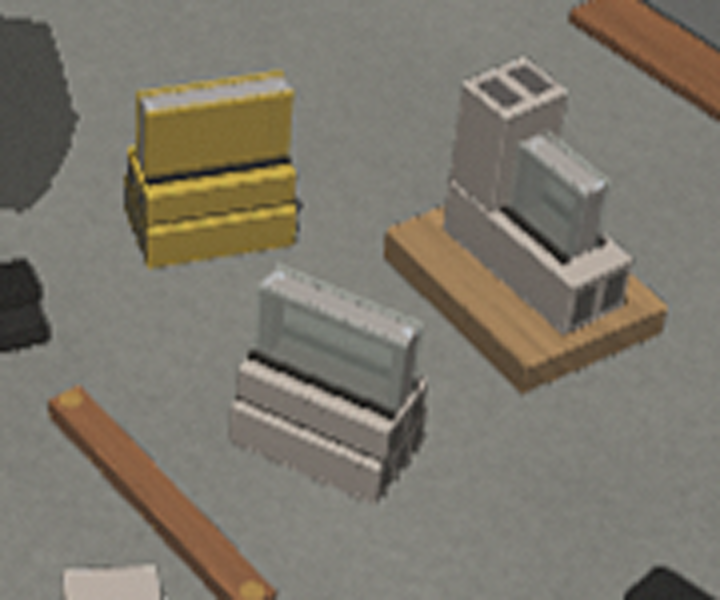

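The candidates are the yellow glazed piece (top 244,304; scene 353,201), the white glazed straight piece (top 272,218; scene 381,255) and the L corner on its plinth (top 192,230). The enlarged crop confirms the white straight piece with clear glazing as the sample. The empty plinth is at top (471,250).

```bash
cat > h.py <<'E'
import numpy as np
from plant import ctrl
from scipy.spatial.transform import Rotation as R
def ray(cam,uv,z,pose=None):
    m=ctrl.camera_model(cam)
    if cam=="wrist":
        o=pose; T=np.eye(4);T[:3,:3]=R.from_euler('xyz',o['orientation'],degrees=True).as_matrix();T[:3,3]=o['tool_pos']
        T=T@m['hand_eye'];Rm,c=T[:3,:3],T[:3,3]
    else: Rm=R.from_euler('xyz',m['orientation'],degrees=True).as_matrix();c=m['origin']
    uv=np.atleast_2d(uv).astype(float)
    d=np.c_[(uv[:,0]-m['cx'])/m['fx'],(uv[:,1]-m['cy'])/m['fy'],np.ones(len(uv))]@Rm.T
    return c+d*((z-c[2])/d[:,2])[:,None]
def crop(p,s,ox,oy): return (np.array(p,float)+.5)/s-.5+[ox,oy]
def rect(P):
    c=P.mean(0); n=[np.linalg.norm(P[i][:2]-P[(i+1)%4][:2])*1000 for i in range(4)]
    d1=(P[2]+P[1]-P[0]-P[3]); d2=(P[2]+P[3]-P[0]-P[1])
    d=d1 if np.linalg.norm(d1)>np.linalg.norm(d2) else d2
    print("centre",c.round(4),"sides",np.round(n,1),"long axis yaw",np.degrees(np.arctan2(d[1],d[0])).round(2), "r",np.hypot(*c[:2]).round(3))
E
python3 - <<'E'
from h import *
rect(ray("top",crop([(350,166),(378,158),(428,283),(400,290)],3,140,140),.112))
rect(ray("top",crop([(276,118),(507,170),(443,481),(207,428)],5,400,190),.025))
# scene: glazing top from sceneA crop
rect(ray("scene",crop([(262,286),(282,266),(422,325),(408,345)],4,300,160),.112))
o=ctrl.get_obs(); print(R.from_euler('xyz',o['orientation'],degrees=True).as_matrix().round(3),o['opening'])
print("offcut",ray("top",(368,181),.058),"corner",ray("top",(194,232),.025), ray("top",(170,242),.145),"yellow",ray("top",(244,302),.1))
E
```

```text
centre [0.5191 0.1164 0.112 ] sides [21.2 98.7 20.8 98. ] long axis yaw -156.26 r 0.532
centre [ 0.4611 -0.3463  0.025 ] sides [109.9 148.7 110.9 149.3] long axis yaw 167.95 r 0.577
centre [0.5216 0.1179 0.112 ] sides [21.5 91.5 19.1 93.6] long axis yaw 23.36 r 0.535
[[-0.409 -0.    -0.912]
 [ 0.912  0.    -0.409]
 [ 0.    -1.     0.   ]] 0.08777728273537992
offcut [[ 0.60949363 -0.10077608  0.058     ]] corner [[0.48500278 0.3029515  0.025     ]] [[0.45077608 0.31877913 0.145     ]] yellow [[0.32822376 0.16570925 0.1       ]]
```

```bash
python3 -m crank '[[[-1,0,-70,0,0],[-1,40,-80,-35,0],[-1,90,-80,-80,0.01],[-1,140,-80,-125,0.01],[-1,190,-80,-170,0.01],[-1,235,-80,-215,0.01],[-1,280,-80,-260,0.01],[-1,325,-80,-300,0.01],[-1,370,-80,-340,0.01],[-1,415,-80,-385,0.01],[-1,460,-80,-425,0.01],[-1,505,-80,-470,0.01]]]' && python3 -m crank '[[[-1,40,10,-32,0],[-1,63,40,-53,0],[-1,63,40,-53,0],[-1,63,40,-53,0]]]'
python3 - <<'E'
from h import *
import cv2
o=ctrl.get_obs();im=ctrl.snapshot("wrist");cv2.imwrite("pics/w1.png",im[:,:,::-1]);print(o)
np.save("w1.npy",o,allow_pickle=True)
E
```

```text
clock: 2.05
tool_pos: [0.4945, 0.0284, 0.2682]
orientation: [-90.1, 0.0, 113.6]
force: [2.3, -0.3, -1.4]
opening: 0.0875
clock: 2.55
tool_pos: [0.5177, 0.105, 0.2279]
orientation: [-90.0, 0.0, 113.6]
force: [0.1, -1.0, 0.9]
opening: 0.0877
{'clock': 2.55, 'joint_pos': array([ 3.27740501e+01,  5.19074263e+00, -1.40835087e+01,  2.39620670e-02,
       -7.07229586e+01, -9.91594103e+01]), 'qvel': array([-0.79404371, -1.05857853,  0.38630921,  0.09294218, -0.03396192,
        0.04603742]), 'tau': array([ 6.13475740e-01, -3.52793455e+01,  2.88070822e+01,  6.78828299e+00,
       -4.02013049e-02, -1.96888635e-02]), 'tool_pos': array([0.5176704 , 0.10497542, 0.22793778]), 'orientation': array([-9.00063535e+01,  2.18866830e-02,  1.13622549e+02]), 'force': array([ 0.13125654, -0.97077569,  0.9197694 ]), 'moment': array([ 0.00468114, -0.0235028 , -0.00487978]), 'opening': 0.08768492537937701}
```

View pics/w1.png

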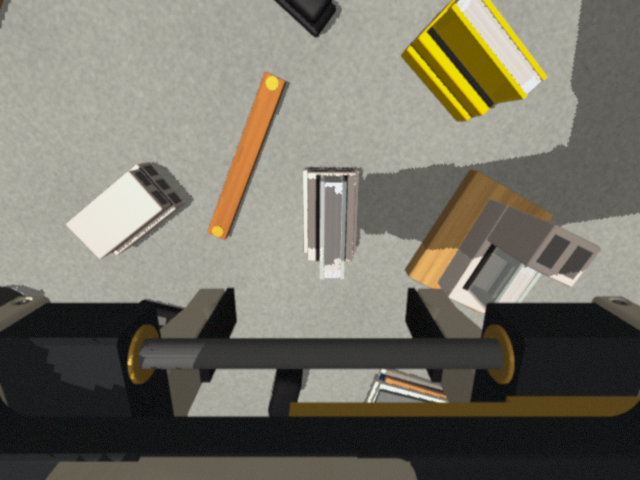

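The sample is in the wrist image at about (332,225), with the glazing strip roughly vertical between the jaws.

Run:
```python
import cv2
a=cv2.imread("pics/w1.png")[150:300,270:400]
cv2.imwrite("pics/w1c.png",cv2.resize(a,None,fx=4,fy=4,interpolation=cv2.INTER_CUBIC))
```

```text
(no output)
```

View pics/w1c.png

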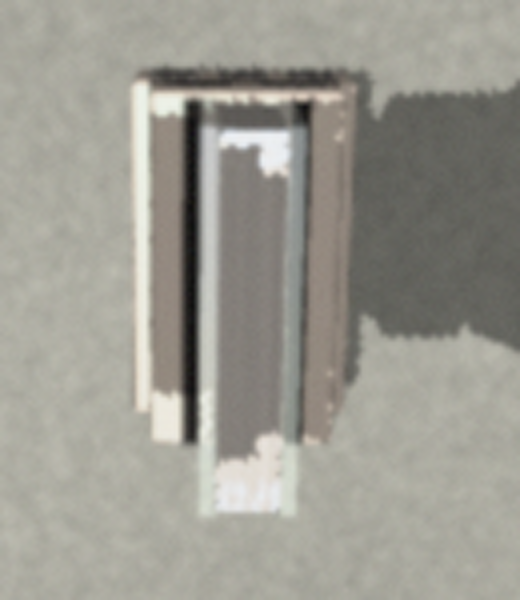

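Run:
```python
from h import *
o=np.load("w1.npy",allow_pickle=True).item()
P=ray("wrist",crop([(202,127),(306,127),(296,515),(200,515)],4,270,150),.112,o); rect(P)
# profile top z=.058
rect(ray("wrist",crop([(152,90),(352,90),(325,442),(152,442)],4,270,150),.058,o))
Rm=R.from_euler('xyz',o['orientation'],degrees=True).as_matrix()
for c in (P.mean(0),[.5205,.117,.1]): print(((np.array([c[0],c[1],.066])-o['tool_pos'])@Rm*1000).round(1))
```

```text
centre [0.519  0.1177 0.112 ] sides [23.6 95.9 23.9 95.9] long axis yaw 23.39 r 0.532
centre [0.5185 0.1176 0.058 ] sides [52.8 99.4 49.5 99.3] long axis yaw 22.02 r 0.532
[ 11.2 161.9  -6.3]
[  9.9 161.9  -7.4]
```

```bash
python3 -m crank '[[[-1,6,0,-3,0],[-1,11,20,-6,0],[-1,11,60,-6,0],[-1,11,100,-6,0],[-1,11,130,-6,0],[-1,11,150,-6,0],[-1,11,160,-6,0],[-1,11,162,-6,0],[-1,11,162,-6,0],[-1,11,162,-6,0]]]'; python3 -m crank '[[[1,0,0,0,0],[1,0,0,0,0],[1,0,0,0,0],[1,0,0,0,0],[1,0,0,0,0],[1,0,0,0,0],[1,0,0,0,0],[1,0,0,0,0]]]'
python3 - <<'E'
from h import *
import cv2
im=ctrl.snapshot("wrist");cv2.imwrite("pics/w2.png",im[:,:,::-1])
E
```

```text
clock: 3.85
tool_pos: [0.5192, 0.1179, 0.0664]
orientation: [-90.1, -0.0, 113.6]
force: [-0.3, 0.0, 0.3]
opening: 0.0876
clock: 4.85
tool_pos: [0.5187, 0.1176, 0.0655]
orientation: [-90.0, 0.0, 113.6]
force: [0.2, 0.5, 0.4]
opening: 0.0233
```

View pics/w2.png

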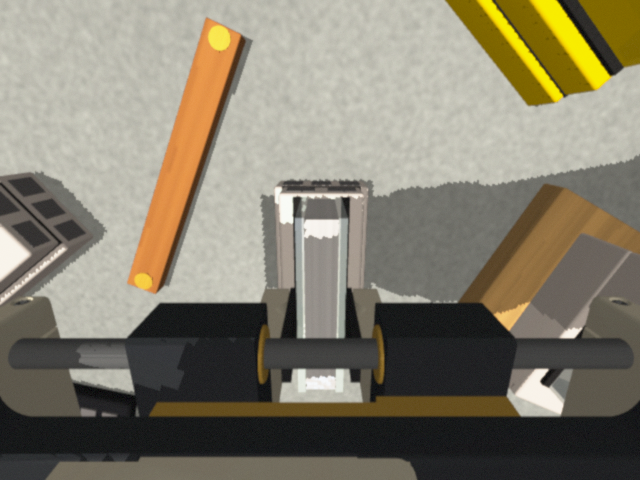

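Gripped: the opening is 23 mm and the jaws stand on the glazing. Now lift and carry.

```bash
python3 -m crank '[[[1,0,-10,0,0],[1,0,-30,0,0],[1,0,-60,0,0],[1,0,-90,0,0],[1,0,-110,0,0],[1,0,-120,0,0],[1,0,-120,0,0]]]'; python3 -m crank '[[[1,-15,0,9,0.03],[1,-45,0,27,0.08],[1,-80,0,48,0.14],[1,-115,0,69,0.2],[1,-150,0,90,0.26],[1,-185,0,111,0.32],[1,-220,0,132,0.38],[1,-255,0,153,0.44],[1,-290,0,174,0.5],[1,-325,0,195,0.55],[1,-360,0,216,0.6],[1,-385,0,230,0.62]]]';python3 -m crank '[[[1,-10,0,-2,0],[1,-10,0,-2,0],[1,-10,0,-2,0]]]'
python3 - <<'E'
from h import *
import cv2
o=ctrl.get_obs();np.save("w3.npy",o,allow_pickle=True);print(o['tool_pos'],o['orientation'])
im=ctrl.snapshot("wrist");cv2.imwrite("pics/w3.png",im[:,:,::-1])
im=ctrl.snapshot("top");cv2.imwrite("pics/t3.png",im[:,:,::-1])
E
```

```text
clock: 5.78
tool_pos: [0.5187, 0.1177, 0.1859]
orientation: [-90.0, -0.0, 113.6]
force: [-1.1, -0.5, -3.8]
opening: 0.0233
clock: 7.28
tool_pos: [0.4602, -0.3291, 0.1842]
orientation: [-89.9, -0.0, 77.9]
force: [0.6, -0.2, -4.2]
opening: 0.0236
clock: 7.65
tool_pos: [0.4617, -0.3368, 0.1853]
orientation: [-90.0, -0.0, 78.1]
force: [0.8, 0.0, -2.6]
opening: 0.0232
[ 0.461675   -0.33679072  0.1852644 ] [-8.99690083e+01 -1.74231314e-02  7.80906629e+01]
```

View pics/w3.png

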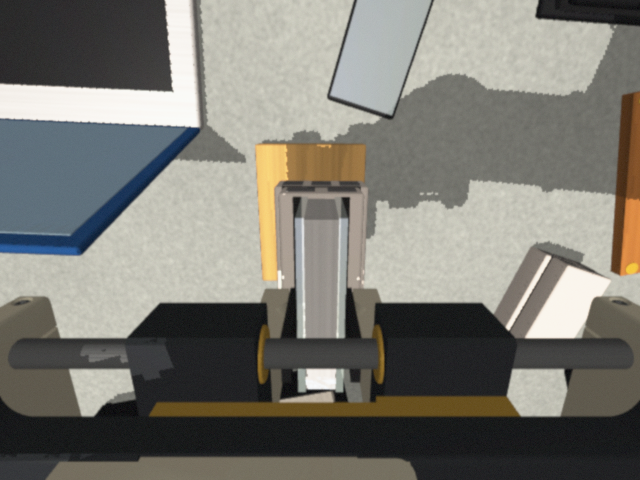

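View pics/t3.png

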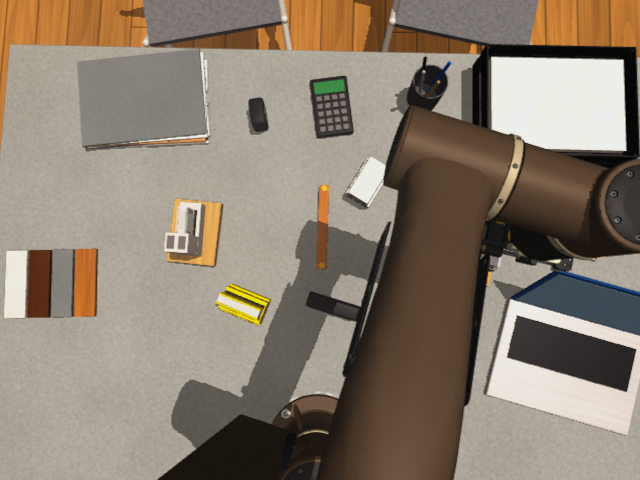

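The plinth shows in the wrist image at (257..366, 144), squarely beyond the sample. The laptop lid on the -y side needs a clearance check.

Run:
```python
import cv2
a=cv2.imread("pics/w3.png")[130:290,240:390]
a=cv2.resize(a,None,fx=3.6,fy=3.6,interpolation=cv2.INTER_CUBIC);cv2.imwrite("pics/w3c.png",a)
a=cv2.imread("pics/scene0.png")[240:380,0:240]
cv2.imwrite("pics/s0l.png",cv2.resize(a,None,fx=3,fy=3,interpolation=cv2.INTER_CUBIC))
a=cv2.imread("pics/top0.png")[250:420,470:640]
cv2.imwrite("pics/t0l.png",cv2.resize(a,None,fx=3,fy=3,interpolation=cv2.INTER_CUBIC))
```

```text
(no output)
```

View pics/w3c.png

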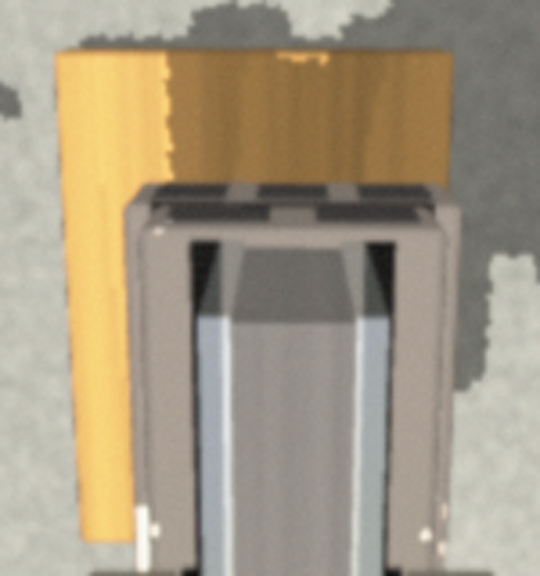

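View pics/s0l.png

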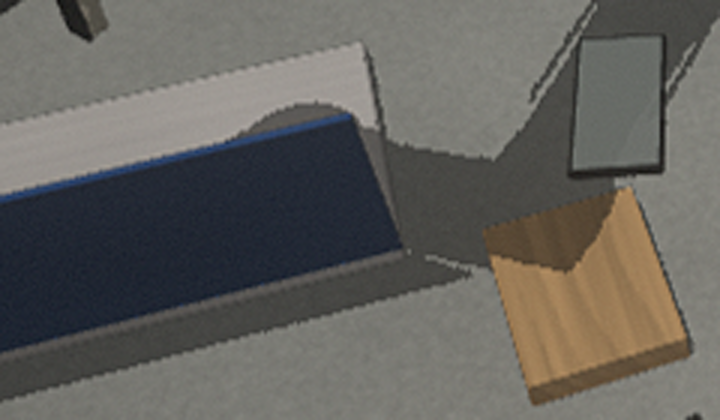

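View pics/t0l.png

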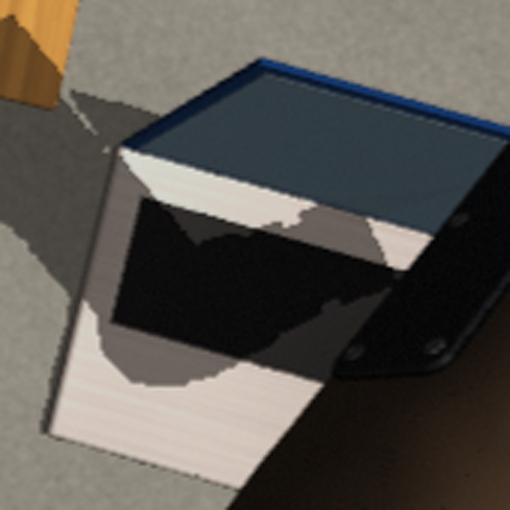

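Run:
```python
from h import *
a,b=np.array([557.3,270]),np.array([116.7,278.3])
for z in np.arange(.02,.26,.02): 
    p,q=ray("top",a,z)[0],ray("scene",b,z)[0]; print(z.round(2),p[:2].round(3),q[:2].round(3))
print("hinge corner",ray("top",(510,299.7),.02),ray("scene",(134,322),.02))
o=np.load("w3.npy",allow_pickle=True).item()
Rm=R.from_euler('xyz',o['orientation'],degrees=True).as_matrix()
P=ray("wrist",crop([(57,50),(452,50),(81,541)],3.6,240,130),.025,o)
c=(P[1]+P[2])/2; d=P[0]-P[2]
print("plinth",c,np.linalg.norm(P[0]-P[1]),np.linalg.norm(d),np.degrees(np.arctan2(d[1],d[0])), np.degrees(np.arctan2(*(P[0]-P[1])[1::-1])))
S=ray("wrist",crop([(198,317),(390,317)],3.6,240,130),.112+.1195,o)
print("glass end in tool",((S-o['tool_pos'])@Rm*1000).round(1))
for c in (c,np.array([.4611,-.3463,0])): print("shift",((c-o['tool_pos'])@Rm*1000).round(1))
```

```text
0.02 [ 0.418 -0.547] [ 0.212 -0.423]
0.04 [ 0.417 -0.538] [ 0.233 -0.426]
0.06 [ 0.417 -0.528] [ 0.254 -0.429]
0.08 [ 0.416 -0.519] [ 0.274 -0.433]
0.1 [ 0.415 -0.509] [ 0.295 -0.436]
0.12 [ 0.414 -0.5  ] [ 0.316 -0.439]
0.14 [ 0.414 -0.491] [ 0.337 -0.442]
0.16 [ 0.413 -0.481] [ 0.357 -0.446]
0.18 [ 0.412 -0.472] [ 0.378 -0.449]
0.2 [ 0.411 -0.462] [ 0.399 -0.452]
0.22 [ 0.41  -0.453] [ 0.42  -0.456]
0.24 [ 0.41  -0.444] [ 0.44  -0.459]
hinge corner [[ 0.34676009 -0.43685637  0.02      ]] [[ 0.35856279 -0.43961383  0.02      ]]
plinth [ 0.46067392 -0.34770882  0.025     ] 0.10998967238766727 0.14896373807496546 167.64424234838916 -101.9061964895253
glass end in tool [[-11.9 -46.2  47.5]
 [ 12.3 -46.2  47.5]]
shift [-10.9 160.3  -1.4]
shift [ -9.5 185.3  -1.5]
```

The lid's top corner is at about (0.41, -0.456, 0.215), roughly 18 mm clear of the gripper body's end at the placing pose. Both plinth estimates agree to 1.5 mm. Descending.

```bash
python3 -m crank '[[[1,-5,0,-1,0.004],[1,-10,5,-1.5,0.004],[1,-10,20,-1.5,0.004],[1,-10,35,-1.5,0.004],[1,-10,50,-1.5,0.004],[1,-10,65,-1.5,0.004],[1,-10,76,-1.5,0.004],[1,-10,82,-1.5,0.004],[1,-10,84,-1.5,0.004],[1,-10,84,-1.5,0.004],[1,-10,84,-1.5,0.004]]]';  python3 - <<'E'
from h import *
import cv2
o=ctrl.get_obs();np.save("w4.npy",o,allow_pickle=True);print(o['tool_pos'],o['orientation'],o['force'])
im=ctrl.snapshot("wrist");cv2.imwrite("pics/w4.png",im[:,:,::-1])
im=ctrl.snapshot("scene");cv2.imwrite("pics/s4.png",cv2.resize(im[200:420,40:340,::-1],None,fx=2.6,fy=2.6))
E
```

```text
clock: 9.12
tool_pos: [0.4616, -0.3477, 0.1021]
orientation: [-90.0, 0.0, 77.8]
force: [-0.8, 0.0, -3.0]
opening: 0.0232
[ 0.46156648 -0.34771094  0.10205559] [-9.00483164e+01  9.12211756e-03  7.78454108e+01] [-0.8176933   0.04344837 -2.98219147]
```

View pics/w4.png

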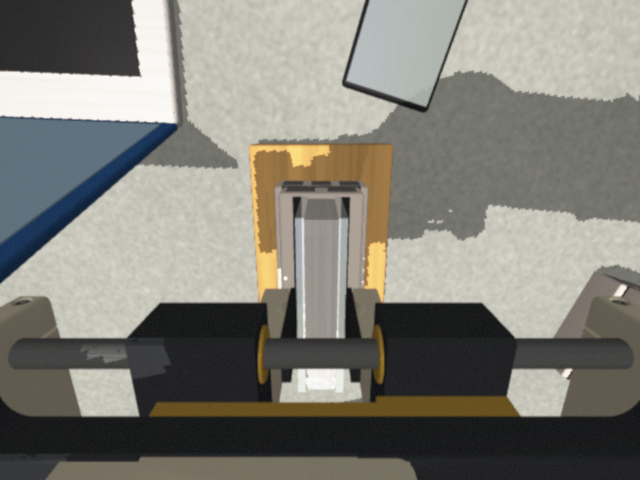

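View pics/s4.png

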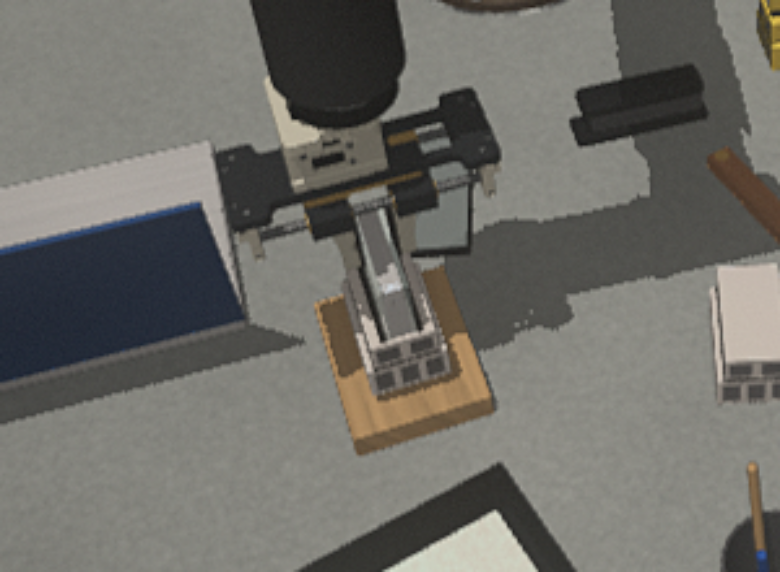

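The sample (277..367 px) is centred on the plinth (250..391 px) and the gripper clears the lid. Last 11–12 mm slowly.

```bash
python3 -m crank '[[[1,0,3,0,0],[1,0,6,0,0],[1,0,8,0,0],[1,0,9.5,0,0],[1,0,10.5,0,0],[1,0,11,0,0],[1,0,11,0,0],[1,0,11,0,0]]]'
```

```text
clock: 10.22
tool_pos: [0.4613, -0.3476, 0.0906]
orientation: [-90.0, -0.0, 77.8]
force: [0.0, -0.1, -2.9]
opening: 0.0236
```

```bash
python3 -m crank '[[[1,0,0.5,0,0],[1,0,0.5,0,0],[1,0,0.5,0,0]]]';python3 -m crank '[[[1,0,0.5,0,0],[1,0,0.5,0,0],[1,0,0.5,0,0]]]'
```

```text
clock: 10.6
tool_pos: [0.4614, -0.3476, 0.0905]
orientation: [-90.0, 0.0, 77.9]
force: [-1.5, 1.7, 3.1]
opening: 0.0235
clock: 10.98
tool_pos: [0.4614, -0.3477, 0.0905]
orientation: [-90.0, 0.0, 77.9]
force: [-3.2, 2.5, 9.0]
opening: 0.0236
```

Contact: the vertical force went from -3 N to +9 N. Release and rise.

```bash
python3 -m crank '[[[0,0,0,0,0],[-1,0,0,0,0],[-1,0,0,0,0],[-1,0,0,0,0],[-1,0,0,0,0],[-1,0,0,0,0],[-1,0,0,0,0],[-1,0,0,0,0]]]' && python3 -m crank '[[[-1,0,-10,0,0],[-1,0,-30,0,0],[-1,0,-60,0,0],[-1,0,-100,0,0],[-1,0,-140,0,0],[-1,0,-170,0,0],[-1,40,-180,0,0],[-1,90,-180,0,0],[-1,140,-180,0,0],[-1,190,-180,0,0],[-1,220,-180,0,0],[-1,220,-180,0,0]]]'; python3 -m crank '[[[-1,20,0,0,0],[-1,20,0,0,0],[-1,20,0,0,0]]]';python3 - <<'E'
from h import *
import cv2
o=ctrl.get_obs();np.save("w5.npy",o,allow_pickle=True);print(o['clock'],o['force'])
for n in("wrist","top","scene"):
    im=ctrl.snapshot(n);cv2.imwrite(f"pics/{n}5.png",im[:,:,::-1])
a=cv2.imread("pics/top5.png")[190:310,400:540]
cv2.imwrite("pics/top5c.png",cv2.resize(a,None,fx=5,fy=5,interpolation=cv2.INTER_CUBIC))
E
```

```text
clock: 11.98
tool_pos: [0.4613, -0.3476, 0.0896]
orientation: [-90.0, 0.0, 77.8]
force: [-0.8, -0.3, -0.1]
opening: 0.0875
clock: 13.48
tool_pos: [0.508, -0.1308, 0.2705]
orientation: [-90.1, -0.0, 78.0]
force: [-0.0, 0.1, -0.0]
opening: 0.0879
clock: 13.85
tool_pos: [0.5117, -0.1136, 0.2699]
orientation: [-90.0, 0.0, 77.8]
force: [-0.6, -0.4, -0.2]
opening: 0.0876
13.85 [-0.61096713 -0.37091669 -0.16718339]
```

View pics/top5c.png

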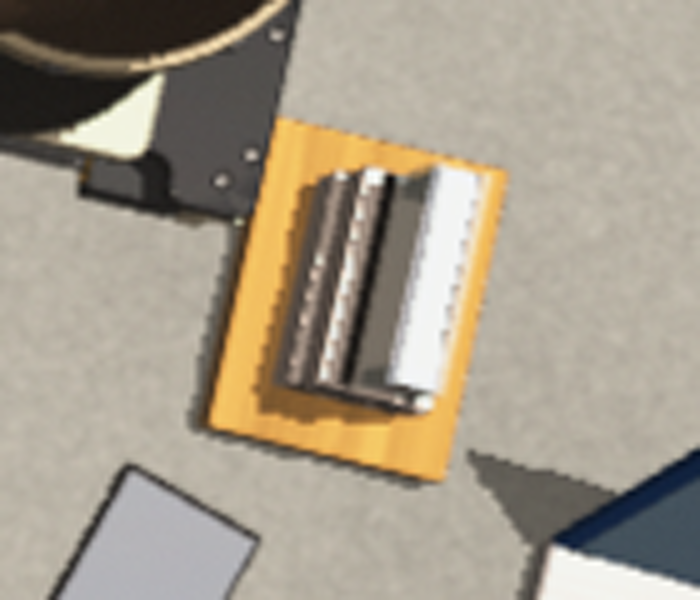

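View pics/scene5.png

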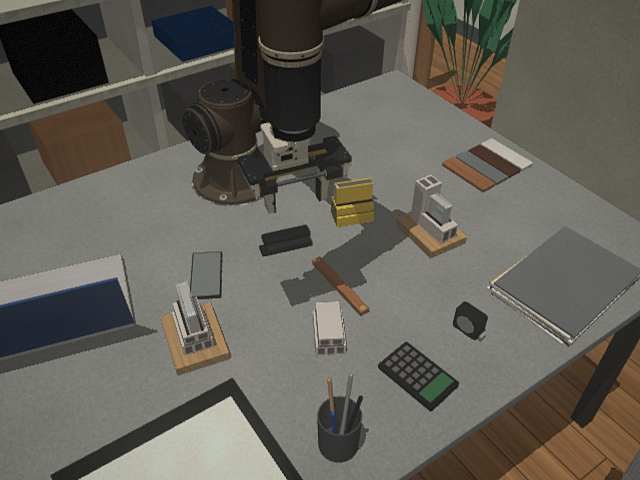

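View pics/wrist5.png

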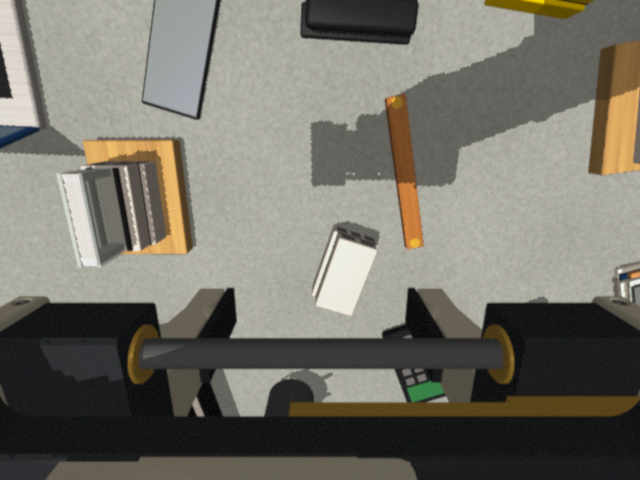

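The sample stands upright on the plinth (top about 470,250; scene about 193,325), and the bystanders show no change. One numeric check before handing in.

Run:
```python
from h import *
g=ray("top",crop([(432,163),(487,174),(440,393),(386,383)],5,400,190),.137);rect(g)
p=ray("top",crop([(276,118),(507,170),(443,481),(207,428)],5,400,190),.025);rect(p)
d=(g.mean(0)-p.mean(0))[:2];t=np.radians(-12.1);print("along,across mm",1000*(d@[np.cos(t),np.sin(t)]),1000*(d@[-np.sin(t),np.cos(t)]))
for n in("offcut","corner"): print(n,ctrl.find_in("scene",n)[:1])
print(ctrl.close_job())
```

```text
centre [ 0.4618 -0.346   0.137 ] sides [23.4 94.8 22.7 95.2] long axis yaw 167.93 r 0.577
centre [ 0.4611 -0.3463  0.025 ] sides [109.9 148.7 110.9 149.3] long axis yaw 167.95 r 0.577
along,across mm 0.6965510678525914 0.4267971205499526
offcut [{'extent': [312.0, 300.4, 31.2, 55.6], 'confidence': 0.93}]
corner [{'extent': [411.4, 174.4, 45.8, 70.2], 'confidence': 0.97}]
the job is handed in; nothing more can be done
None
```

I lifted the white glazed sample by its glazing, set it down upright on the empty plinth, let go, moved the arm clear and handed the job in at about 14 s of the 35 s allowed. No verdict is reported at hand-in.

- **Placing:** in the last top picture the sample is about 0.7 mm off the plinth's centre along and 0.4 mm across. Its length is within about 0.1° of the plinth's. Calibration is only good to about 2 mm. It looked upright and fully on the plinth in all three views.
- **Set-down:** I pressed slightly past first contact. The wrist's vertical force reached 9 N at set-down, far below the 120 N limit, and returned to about zero after release.
- **Bystanders:** the unglazed piece and the corner show in the same place as at the start, within 1 to 5 px of box noise.
- **Disagreements:** the first camera estimates of the sample differed by up to 2.5 mm, and the two plinth estimates by about 1.5 mm. None of my checks failed.

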